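Load a gauge block from its slotted rack into the comparator

TASK

Draw the 75 mm gauge block straight up out of its slot in the rack and stand it gently on end at the middle of the comparator's platen with its broad faces parallel to the slide's travel. Let go of it, push the slide fully home so that the block comes under the probe, and then press the lifter lever fully down so that the probe rests on the block. Keep the block upright all the while, and leave the other blocks in their slots and the blower, bottle, round case and tray undisturbed.

Things in the scene. Friction and masses are not known exactly. Their poses are not given: they have to be found in the camera images.
- block75_mid (a point): centre (half-way up) of the 75 mm gauge block: a plain ground steel bar, 35 mm (its x) by 9 mm (its y) in section and 75 mm tall (its z, upright), about 0.18 kg, standing on end in one of the rack's slots, 45 mm of it above the rack. It is the block to be measured.
- block100_mid (a point): centre of the 100 mm gauge block, same steel, same 35 x 9 mm section and axes, standing in another slot (70 mm of it above the rack); not to be disturbed.
- block90_mid (a point): centre of the 90 mm gauge block, same section and axes, in another slot (60 mm above the rack); not to be disturbed.
- block50_mid (a point): centre of the 50 mm gauge block, same section and axes, in another slot (20 mm above the rack); not to be disturbed.
- rack: fixed wooden rack, 62 (x) by 152 (y) by 38 mm high, origin at the centre of its underside. Five upright slots in a row along y, 28 mm apart (middle one at the centre), each 37 (x) by 11 (y) mm, 30 mm deep, open above. Four hold a block, in any order; the +y end slot is empty. Neighbouring blocks are 19 mm apart face to face; their narrow edges, facing the rack's +-x, are free.
- comparator: fixed comparator, origin on the work surface under the probe's vertical axis. Base 200 mm (x) by 360 mm (y -200 to +160), top at z 70; column 85 x 75 mm at y -135, up to z 470; cross arm and probe head (x within 32 mm, y up to +25) between z 220 and 335. The slide runs along its y: loading end at +y, column at -y.
- platen (a point): centre of the top face of the square steel platen (60 x 60 mm), on the slide, 105 mm above the work surface; axes as the comparator's. It lies 115 mm to the comparator's +y of the probe axis when the slide is fully out and exactly under the probe when fully home.
- slide (a joint): travel of the cross slide (m): 0 fully out (loading end), 0.115 fully home against its end stop with the platen under the probe; it moves towards the comparator's -y, takes about 2 N to move, and stays where it is left. Starts between 0 and 0.02.
- slide_knob (a point): middle of the slide's upright black knob, a cylinder 20 mm in diameter and 36 mm tall (its top 18 mm above this point, its foot on the 34 mm wide slide tongue 18 mm below), 102 mm to the +y of the platen centre and moving with it.
- lifter (a joint): angle of the probe's lifter lever (rad): 0 up (26 deg above level, probe raised), 0.9 fully down (26 deg below level, probe lowered 12 mm). Stiff, about 2 N at the ball, stays where it is left. Starts between 0 and 0.1.
- lifter_ball (a point): centre of the 20 mm black ball on the end of the lifter lever, which sticks out to the comparator's -x (towards the robot), 85 mm long, from a pivot at (-32, 0, 272) mm of the comparator. As it goes down the ball describes an arc of 85 mm about that pivot, from z 309 to z 235 mm. Pushed down from above.
- plunger: the probe's sprung tip, 6 mm in diameter, pointing down on the probe axis; origin at its lower end, 188 mm above the work surface when raised (8 mm above a 75 mm block on the platen). Lowered, it would come to 176 mm and yields on the block by its spring (about 1.5 N).
- blower_mid (a point): point 60 mm up the axis of a grey rubber dust blower bulb, 64 mm in diameter and 128 mm tall, loose; not to be disturbed.
- bottle_mid (a point): point half-way up a clear bottle, 54 mm in diameter and 130 mm tall, loose; not to be disturbed.
- case_mid (a point): centre of a closed round dark wooden case for an optical flat, 72 mm in diameter and 30 mm high, loose; not to be disturbed.
- tray: shallow steel tray with paper and small blocks on it, 240 (x) by 170 (y) by 18 mm high, origin at the centre of its underside, loose; not to be disturbed.
Not all that is in view belongs to the job. Several things look just like the rack: the one meant starts nearest to the robot's base.

How it is judged (in metres and radians):
On the way, in this order (a step that is already met when the one before it is completed fails the run):
1. the 75 mm block has been drawn up clear of its slot, upright (z of block75_mid in the frame of rack above 0.078 m and angle between block75_mid's own z axis and vertical below 0.2 rad), for 0.1 s.
2. the 75 mm block stands released on the middle of the platen, squarely along the slide, before the slide is pushed home (horizontal distance between block75_mid and platen below 0.006 m and angle between block75_mid's own z axis and vertical below 0.04 rad and z of block75_mid in the frame of platen between 0.034 and 0.0405 m and angle between the x axis of block75_mid and the y axis of platen, either way round below 0.17 rad and contact force between the fingers and block75 below 0.05 N and value of joint slide below 0.06 m), for 0.2 s.
3. the slide is fully home with the block standing on the platen, the probe still raised (horizontal distance between block75_mid and platen below 0.006 m and angle between block75_mid's own z axis and vertical below 0.04 rad and z of block75_mid in the frame of platen between 0.034 and 0.0405 m and angle between the x axis of block75_mid and the y axis of platen, either way round below 0.17 rad and contact force between the fingers and block75 below 0.05 N and value of joint slide above 0.111 m and value of joint lifter below 0.4 rad), for 0.2 s.
At the end, for the whole second after the job is handed in: 75 mm block upright (2 deg), at rest, untouched on the platen, within 6 mm of its centre, broad faces within 10 deg of the travel; slide home (over 111 of 115 mm), lever down (over 0.75 of 0.9 rad), probe tip on the block (over 0.3 N); other blocks still in their slots (horizontal distance between block75_mid and platen below 0.006 m and angle between block75_mid's own z axis and vertical below 0.04 rad and z of block75_mid in the frame of platen between 0.034 and 0.0405 m and angle between the x axis of block75_mid and the y axis of platen, either way round below 0.17 rad and contact force between the fingers and block75 below 0.05 N and value of joint slide above 0.111 m and value of joint lifter above 0.75 rad and contact force between plunger and block75 above 0.3 N and linear speed of block75 below 0.02 m/s).
It fails at once if another block is lifted, tipped or shifted in its slot (distance of any of block100_mid, block90_mid, block50_mid from where it was at the start of the episode above 0.006 m or angle between any of block100_mid, block90_mid, block50_mid's own z axis and vertical above 0.12 rad).
It fails at once if the blower, bottle, round case or tray is disturbed (15 mm) (distance of any of blower_mid, bottle_mid, case_mid, tray from where it was at the start of the episode above 0.015 m).
It fails at once if the 75 mm block is tipped more than 17 degrees (angle between block75_mid's own z axis and vertical above 0.3 rad).
It fails at once if the 75 mm block is dropped or banged down on the platen (contact force between block75 and comparator above 45 N).
It also fails if it takes over 61 s, if anything falls off the work surface, if the arm or the gripper's body presses on something with over 40 N, if the wrist force passes 120 N, or if a joint passes its speed limit or range.

ROBOT

A 6-joint arm with a two-finger parallel gripper is mounted at the origin on the work surface. World frame = base frame: x ahead of the robot, y to its left, z up, the work surface at z = 0. Lengths are in m, angles in degrees, forces in N, time in s.
With the tool pointing down it reaches from about 0.4 to 0.825 m from the base axis. Payload 7 kg.
Tool frame: the origin (TCP) lies midway between the tips of the shut fingers; the grasp point (between the pads) lies 19 mm behind it; z points along the fingers, y is the direction in which the jaws open and shut (so a half turn about z gives the same grasp; the last joint's range is limited). The gripper opens to 88 mm and grips with 3 to 60 N. Pads are 19 mm wide; open, the fingers measure 130 mm over their backs; the gripper's body (78 mm by 193 mm) begins 47 mm behind the grasp point.
Start: joints at [16.507, 20.546, 0.682, 0, -70.136, -16.507], TCP at [0.675, -0, 0.227] pointing down, gripper open.
Joint ranges: [-176.03, 176.03], [-82.01, 121.73], [-58.28, 71.71], [-173.87, 95.51], [-174.79, -0.11], [-173.66, 173.66]. Speed limits (degrees/s): [136.94, 136.94, 172.46, 180, 180, 180].

INTERFACE

Orientations are given as a 3x3 rotation matrix whose columns are the frame's x, y, z axes.
In Python, from rig import robot gives the robot as it stands. Calls block until the motion is done:
- robot.goto(position, orientation): joint-space move of the TCP to a pose.
- robot.servo_line(position, ori=None, speed=0.15): straight line of the TCP; ori=None keeps the orientation; speed is the mean speed in m/s.
- robot.movej(angles): joint-space move.
- robot.move_gripper(opening): opening from 0.0 (shut) to 1.0 (fully open); the grip force is fixed at half the most; returns when the fingers have stopped.
- robot.dwell(seconds).
- robot.ik(position, orientation): joint angles nearest the present ones, or None.
- robot.grab_frame(name): name is "scene" or "side" or "wrist"; returns (picture, depth): 420x560x3 uint8, red, green, blue; 420x560 float32, m along the optical axis (not along the pixel's ray), 0 where there is no reading.
- robot.camera_info(name): a dict with "vfov" (degrees; the focal length in pixels is half the picture's height over the tangent of half this angle, whatever the lens; pixels are square), "cx", "cy" (the principal point, pixels), "k1" (the pictures are not rectified: a ray, as slopes to the right and down, at radius r is drawn at 1 + k1 r^2 times it, then the intrinsics apply), "view" (4x4, takes a point from world to camera coordinates); the wrist camera has in their place "T_tool_cam" (4x4, takes a point from camera to tool coordinates, whose origin is the TCP and whose axes are the flange's). Camera axes: x right, y down, z forward; pixel columns grow to the right and rows downward; lengths in m; the calibration is good to about 2 mm. A picture is of the moment at which its call begins: read the wrist's pose just before it. camera_info takes no time and is no camera call.
A pose or a line that the arm cannot do raises robot.Unreachable and nothing moves.
- robot.job_done(): hands the job in, once; it reports no verdict.
Readings, each from a call of its own:
- robot.read_t(): time.
- robot.read_qpos(): joint angles.
- robot.read_qvel(): joint speeds.
- robot.read_effort(): joint torques, N m.
- robot.read_position(): TCP position.
- robot.read_tcp_rot(): TCP orientation.
- robot.read_force(): force on the tool from outside, world axes, zero at the start.
- robot.read_ft_torque(): the same for the moment, N m.
- robot.read_grip_width(): opening from 0.0 (shut) to 1.0 (fully open).
Only numpy, scipy, OpenCV 4.12 (cv2) and the standard library are available. Lean on these libraries where they do the work, as an engineer would, in place of code of your own. Each camera call takes 0.05 s, during which the arm holds its last target.

## Working session

There is one attempt and no reset: what is moved stays moved. The work goes in short steps, each a Python script; the robot and the scene stay as the last script left them, time stands still between calls to the robot, and variables do not carry over. Pictures are saved under pics/ and viewed, and the job is handed in when it is done.

```bash
ls; mkdir -p pics
cat > h.py <<'E'
import numpy as np, cv2
from rig import robot
def save(img,name): cv2.imwrite('pics/'+name,img[:,:,::-1])
E
python3 - <<'E'
from h import *
print(robot.read_t(),robot.read_position(),robot.read_tcp_rot(),robot.read_grip_width())
for n in ["scene","side","wrist"]:
    print(n,robot.camera_info(n))
    T=(robot.read_position(),robot.read_tcp_rot())
    p,d=robot.grab_frame(n)
    save(p,n+'0.png'); np.savez(n+'0.npz',p=p,d=d,pos=T[0],rot=T[1])
print(robot.read_t())
E
```

```text
pics
0.0 [ 6.74497016e-01 -1.49944415e-05  2.25627727e-01] [[-9.96478307e-05 -9.99998605e-01 -1.66725452e-03]
 [-9.99999986e-01  9.98749917e-05 -1.36165827e-04]
 [ 1.36332155e-04  1.66724093e-03 -9.99998601e-01]] 1.002998040938078
scene {'vfov': 44.47798018790807, 'cx': 276.819365180178, 'cy': 219.94507282523338, 'k1': 0.061334068032783184, 'view': array([[-0.62548145,  0.78007236,  0.01612687,  0.25840392],
       [ 0.47936776,  0.40051288, -0.78089435, -0.15843506],
       [-0.61561312, -0.48070422, -0.62445491,  1.95777431],
       [ 0.        ,  0.        ,  0.        ,  1.        ]])}
side {'vfov': 50.34042315746481, 'cx': 279.92695088492997, 'cy': 214.81006892848495, 'k1': -0.05641802493862366, 'view': array([[-0.75852532, -0.65161978, -0.00556776,  0.50700573],
       [-0.43009205,  0.5070358 , -0.74695082,  0.33431023],
       [ 0.48955098, -0.56418646, -0.66485598,  1.47758483],
       [ 0.        ,  0.        ,  0.        ,  1.        ]])}
wrist {'vfov': 62.28252080465379, 'cx': 277.7019154299772, 'cy': 209.26055629408143, 'k1': 0.012849256935959716, 'T_tool_cam': array([[ 7.55843899e-04, -9.62814721e-01, -2.70161511e-01,
         7.14440277e-02],
       [ 9.99999622e-01,  6.11348235e-04,  6.18994660e-04,
         2.53558524e-05],
       [-4.30814408e-04, -2.70161876e-01,  9.62814819e-01,
        -1.57616659e-01],
       [ 0.00000000e+00,  0.00000000e+00,  0.00000000e+00,
         1.00000000e+00]])}
0.15
```

View pics/scene0.png

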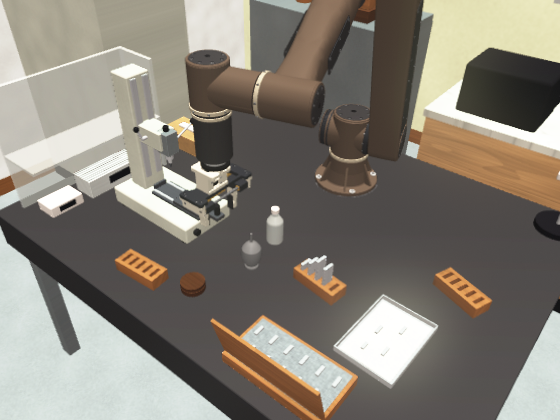

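View pics/side0.png

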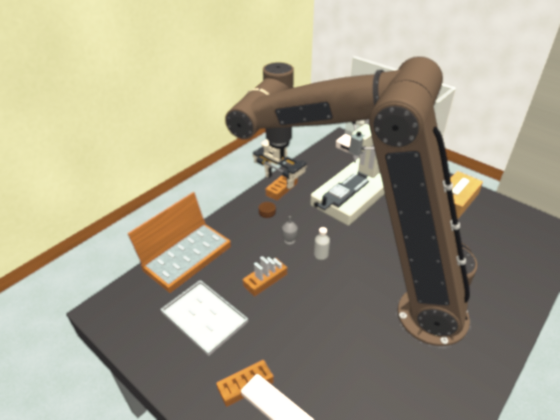

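View pics/wrist0.png

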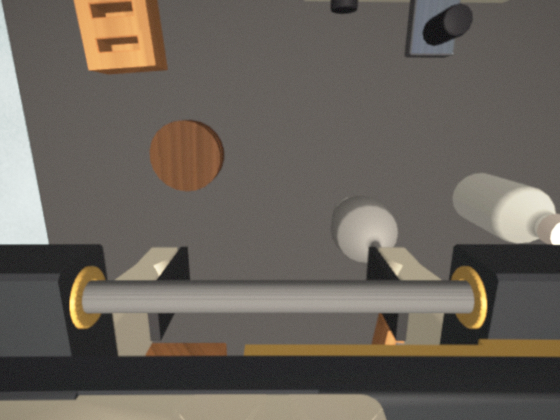

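The scene view shows the comparator at left (~170,180) and the rack with blocks at ~(320,280). The bottle (275,225), blower (251,250), case (193,284) and tray (386,340) are also visible. Next I'll write projection helpers and get rough positions.

```bash
cat >> h.py <<'E'
H,W=420,560
def cam(name,pos=None,rot=None):
    c=robot.camera_info(name)
    f=H/2/np.tan(np.radians(c['vfov'])/2)
    if name=='wrist':
        T=np.eye(4);T[:3,:3]=rot;T[:3,3]=pos
        Twc=T@c['T_tool_cam']
    else: Twc=np.linalg.inv(c['view'])
    return dict(f=f,cx=c['cx'],cy=c['cy'],k1=c['k1'],Twc=Twc)
def slopes(c,uv):
    uv=np.atleast_2d(np.asarray(uv,float))
    d=(uv-[c['cx'],c['cy']])/c['f']
    s=d.copy()
    for _ in range(20):
        s=d/(1+c['k1']*(s**2).sum(1,keepdims=True))
    return s
def onplane(c,uv,z):
    s=slopes(c,uv); R=c['Twc'][:3,:3];o=c['Twc'][:3,3]
    w=np.c_[s,np.ones(len(s))]@R.T
    return o+w*((z-o[2])/w[:,2])[:,None]
def bydepth(c,uv,d):
    s=slopes(c,uv); d=np.asarray(d).reshape(-1,1)
    return np.c_[s,np.ones(len(s))]*d@c['Twc'][:3,:3].T+c['Twc'][:3,3]
def proj(c,P):
    P=np.atleast_2d(P); q=(P-c['Twc'][:3,3])@c['Twc'][:3,:3]
    s=q[:,:2]/q[:,2:]; s=s*(1+c['k1']*(s**2).sum(1,keepdims=True))
    return s*c['f']+[c['cx'],c['cy']]
def cloud(c,d):
    v,u=np.mgrid[0:H,0:W]
    P=bydepth(c,np.c_[u.ravel(),v.ravel()],d.ravel()).reshape(H,W,3)
    P[d==0]=np.nan
    return P
def load(n,name):
    z=np.load(n+'.npz'); return z['p'],z['d'],cam(name,z['pos'],z['rot'])
def snap(name,tag):
    T=(robot.read_position(),robot.read_tcp_rot())
    p,d=robot.grab_frame(name); save(p,tag+'.png'); np.savez(tag+'.npz',p=p,d=d,pos=T[0],rot=T[1])
    return p,d,cam(name,*T)
E
python3 - <<'E'
from h import *
for n in ['scene','side']:
    p,d,c=load(n+'0',n); P=cloud(c,d)
    pts={'scene':dict(table=(230,330),rack=(318,282),b=(275,235),bl=(251,255),case=(193,280),tray=(386,345),col=(130,75),knob=(197,231),platen=(170,192),r2=(140,268),base=(120,200)),
     'side':dict(table=(140,290),rack=(265,280),b=(322,245),bl=(290,232),case=(267,208),tray=(205,315),knob=(322,205),platen=(340,190))}[n]
    for k,(u,v) in pts.items(): print(n,k,P[v,u].round(3))
p,d,c=load('wrist0','wrist');P=cloud(c,d)
for k,(u,v) in dict(table=(280,120),knobtop=(455,20),case=(187,155),bl=(365,230)).items(): print(k,P[v,u].round(3))
for n in ['scene','side']:
    p,d,c=load(n+'0',n)
    u0,v0,w,h=(280,235,80,75) if n=='scene' else (230,245,80,55)
    save(cv2.resize(p[v0:v0+h,u0:u0+w],None,fx=8,fy=8,interpolation=cv2.INTER_CUBIC),n+'0r.png')
    u0,v0,w,h=(100,110,170,130) if n=='scene' else (290,130,120,90)
    save(cv2.resize(p[v0:v0+h,u0:u0+w],None,fx=4.5,fy=4.5,interpolation=cv2.INTER_CUBIC),n+'0c.png')
E
```

```text
scene table [0.813 0.16  0.001]
scene rack [0.545 0.257 0.035]
scene b [0.472 0.039 0.046]
scene bl [0.608 0.058 0.068]
scene case [ 0.765 -0.027  0.031]
scene tray [0.596 0.509 0.008]
scene col [ 0.571 -0.436  0.469]
scene knob [ 0.617 -0.16   0.049]
scene platen [ 0.556 -0.348  0.08 ]
scene r2 [ 0.832 -0.178  0.036]
scene base [ 0.649 -0.507  0.024]
side table [ 0.832  0.568 -0.001]
side rack [0.505 0.269 0.036]
side b [0.433 0.039 0.078]
side bl [0.569 0.058 0.073]
side case [ 0.757 -0.022  0.034]
side tray [0.575 0.491 0.004]
side knob [ 0.551 -0.117  0.102]
side platen [ 0.55  -0.237  0.104]
table [ 0.672 -0.063 -0.002]
knobtop [ 0.558 -0.129  0.13 ]
case [ 0.766 -0.029  0.03 ]
bl [0.596 0.03  0.09 ]
```

View pics/scene0r.png

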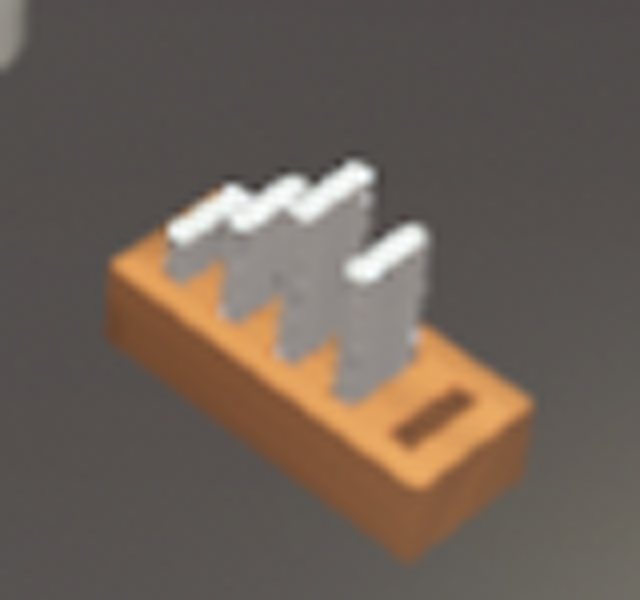

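View pics/side0r.png

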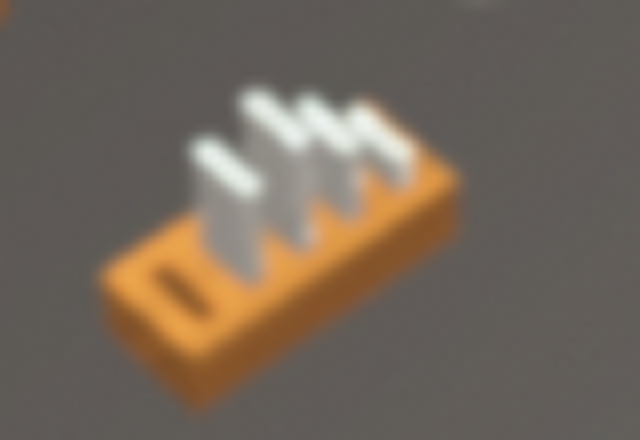

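View pics/scene0c.png

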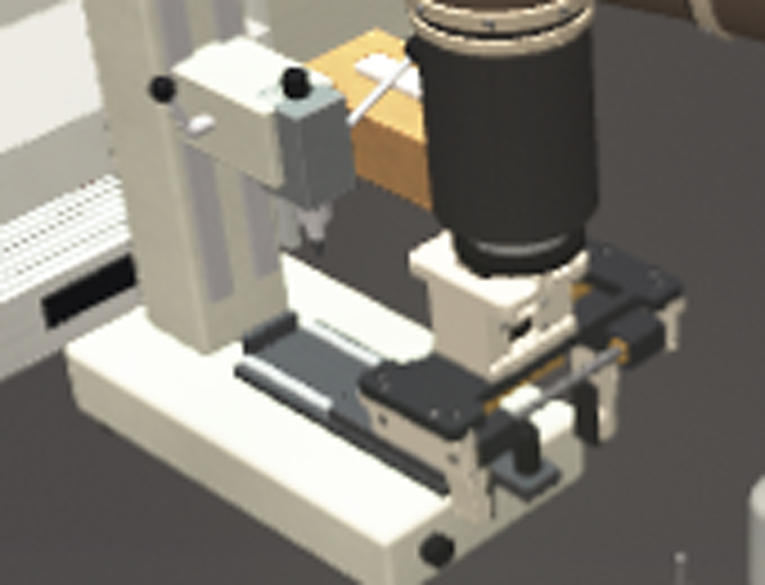

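View pics/side0c.png

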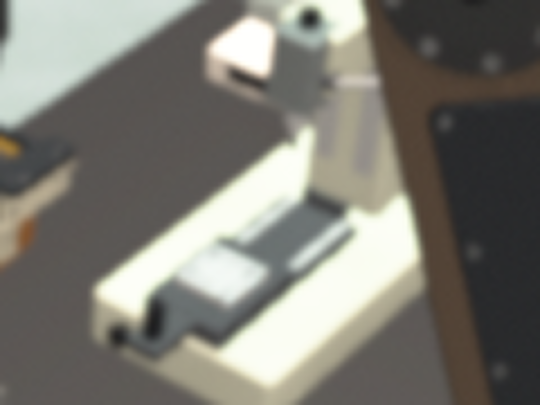

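Run:
```python
from h import *
for n in ['scene','side']:
    p,d,c=load(n+'0',n); P=cloud(c,d)
    hsv=cv2.cvtColor(p,cv2.COLOR_RGB2HSV)
    m=(hsv[...,1]>110)&(abs(P[...,2]-0.038)<0.006)&(P[...,0]<0.66)&(P[...,0]>0.35)&(P[...,1]>0.12)&(P[...,1]<0.4)
    m=cv2.morphologyEx(m.astype(np.uint8),cv2.MORPH_CLOSE,np.ones((3,3)))
    # redo xy on plane z=.038
    # top face by color brightness
    v,u=np.nonzero(m); Q=onplane(c,np.c_[u,v],0.038)[:,:2].astype(np.float32)
    r=cv2.minAreaRect(Q*1000); print(n,'rack rect',r,len(u))
    # blocks: gray pixels in region
    m=(hsv[...,1]<60)&(P[...,2]>0.04)&(P[...,0]<0.66)&(P[...,0]>0.35)&(P[...,1]>0.15)&(P[...,1]<0.4)&(P[...,2]<0.13)
    B=P[m]; rc=np.array(r[0])/1000
    np.save(n+'_B.npy',B); print(len(B), B.min(0),B.max(0))
    # comparator base top
    m=(abs(P[...,2]-0.07)<0.006)&(hsv[...,1]<70)&(hsv[...,2]>150)&(P[...,1]<-0.05)&(P[...,0]<0.8)&(P[...,0]>0.3)&(P[...,1]>-.6)
    save((m*255).astype(np.uint8)[...,None].repeat(3,2),n+'_base.png')
    v,u=np.nonzero(m); Q=onplane(c,np.c_[u,v],0.07)[:,:2].astype(np.float32)
    print('base',cv2.minAreaRect(Q*1000),len(u))
# gripper geometry from scene/side/ : points in tool frame
z=np.load('scene0.npz')
for n in ['scene','side']:
    p,d,c=load(n+'0',n); P=cloud(c,d)
    T=(P-z['pos'])@z['rot']   # tool coords
    for s0 in range(-300,30,15):
        m=(T[...,2]>=s0/1000)&(T[...,2]<(s0+15)/1000)&(abs(T[...,1])<.15)&(abs(T[...,0])<.09)&(P[...,2]>.15)
        if m.sum()>5: t=T[m]; print(n,s0,m.sum(),'x',t[:,0].min().round(3),t[:,0].max().round(3),'y',t[:,1].min().round(3),t[:,1].max().round(3))
```

```text
scene rack rect ((531.4266357421875, 249.0727996826172), (157.74110412597656, 68.54810333251953), 81.92443084716797) 513
523 [0.49774477 0.17536132 0.04000251] [0.55556873 0.28408447 0.11439048]
base ((556.1123657226562, -346.8029479980469), (364.83642578125, 203.07498168945312), 89.04219055175781) 1701
side rack rect ((524.3616943359375, 249.21542358398438), (156.74899291992188, 69.89585876464844), 80.46167755126953) 358
333 [0.49960434 0.17379596 0.04019967] [0.55108698 0.28387362 0.11386941]
base ((549.5662841796875, -339.3194580078125), (348.9530029296875, 202.80294799804688), 88.9651870727539) 1080
scene -300 221 x -0.05 0.028 y -0.047 0.022
scene -285 219 x -0.048 0.027 y -0.046 0.032
scene -270 211 x -0.048 0.029 y -0.048 0.029
scene -255 208 x -0.05 0.027 y -0.047 0.027
scene -240 202 x -0.048 0.022 y -0.05 0.025
scene -225 207 x -0.048 0.028 y -0.047 0.031
scene -210 185 x -0.048 0.032 y -0.046 0.028
scene -195 48 x -0.043 0.005 y -0.044 0.009
scene -180 327 x -0.041 0.039 y -0.051 0.026
scene -165 144 x -0.042 0.041 y -0.052 0.02
scene -150 114 x -0.025 0.024 y -0.052 0.018
[... 412 characters left out ...]
 0.004 y -0.005 0.049
side -240 108 x -0.047 0.02 y -0.025 0.049
side -225 99 x -0.049 0.023 y -0.024 0.049
side -210 98 x -0.051 0.023 y -0.027 0.05
side -195 25 x -0.04 0.007 y -0.015 0.044
side -180 122 x -0.041 0.021 y -0.05 0.04
side -165 42 x -0.041 -0.01 y -0.049 0.021
side -150 57 x -0.027 0.018 y -0.049 0.024
side -135 84 x -0.027 0.031 y -0.05 0.02
side -120 368 x -0.042 0.041 y -0.096 0.101
side -105 187 x -0.044 0.038 y -0.097 0.099
side -90 168 x -0.044 0.039 y -0.096 0.092
side -75 50 x -0.04 0.029 y -0.084 0.092
side -60 21 x -0.016 0.014 y -0.063 -0.04
side -45 41 x -0.014 0.009 y -0.062 0.065
side -30 48 x -0.014 0.012 y -0.061 0.062
side -15 29 x -0.017 0.013 y -0.059 0.062
```

```bash
cat >> h.py <<'E'
R0=np.array([[0,-1,0],[-1,0,0],[0,0,-1.]])
def Rz(a):
    a=np.radians(a); return np.array([[np.cos(a),-np.sin(a),0],[np.sin(a),np.cos(a),0],[0,0,1]])
def Rt(yaw): return Rz(yaw)@R0
E
python3 - <<'E'
from h import *
robot.goto([0.535,0.30,0.24],Rt(-8.5)); print(robot.read_t(),robot.read_position())
snap('wrist','w1'); print(robot.read_t())
E
```

```text
1.4083 [0.53541597 0.2993794  0.23992531]
1.4583
```

View pics/w1.png

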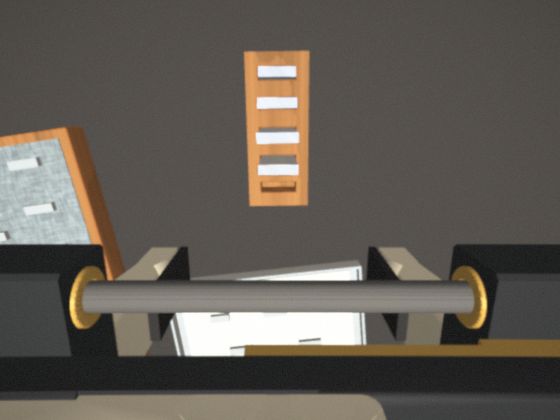

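The wrist view shows the rack at (278,128), with block tops at rows 72, 103, 137 and 170 and the empty slot at row 185.

Run:
```python
from h import *
p,d,c=load('w1','wrist'); P=cloud(c,d)
hsv=cv2.cvtColor(p,cv2.COLOR_RGB2HSV)
roi=np.zeros((H,W),bool); roi[40:220,230:325]=1
m=roi&(hsv[...,1]>90)&(hsv[...,2]>60)
v,u=np.nonzero(m); 
for name in ['orange']:
    hull=cv2.convexHull(np.c_[u,v].astype(np.float32))[:,0]
    Q=onplane(c,hull,0.038)[:,:2]; r=cv2.minAreaRect((Q*1000).astype(np.float32)); print('rack',r)
b=(roi&(hsv[...,1]<60)&(hsv[...,2]>150)).astype(np.uint8)
n,lab,st,ce=cv2.connectedComponentsWithStats(b)
for i in range(1,n):
    if st[i,4]<80: continue
    v,u=np.nonzero(lab==i); zs=P[v,u,2]; z=np.nanmedian(zs)
    Q=onplane(c,np.c_[u,v],z)[:,:2]
    print(ce[i].round(1),st[i],'z',z.round(4), [ (np.array(a).round(1)) for a in cv2.minAreaRect((Q*1000).astype(np.float32))])
```

```text
rack ((528.0299682617188, 248.9954071044922), (153.039306640625, 63.36503982543945), 82.30144500732422)
[276.3  71. ] [257  66  39  12 423] z 0.0574 [array([520.8, 193.4]), array([ 9.4, 34.7]), np.float64(82.3)]
[276.9 102.5] [257  97  41  12 488] z 0.0824 [array([524. , 221.1]), array([ 9.1, 34.8]), np.float64(81.5)]
[277.1 137.1] [256 131  43  13 524] z 0.1074 [array([528. , 248.4]), array([ 9.6, 34.5]), np.float64(81.5)]
[278. 169.] [258 164  41  11 448] z 0.0973 [array([531.3, 276.2]), array([ 8.7, 34.9]), np.float64(81.5)]
```

Run:
```python
from h import *
robot.goto([0.555,-0.13,0.30],Rt(-1)); print(robot.read_t(),robot.read_position())
snap('wrist','w2'); print(robot.read_t())
```

```text
3.0583 [ 0.5551916  -0.12937121  0.29975939]
3.1083
```

View pics/w2.png

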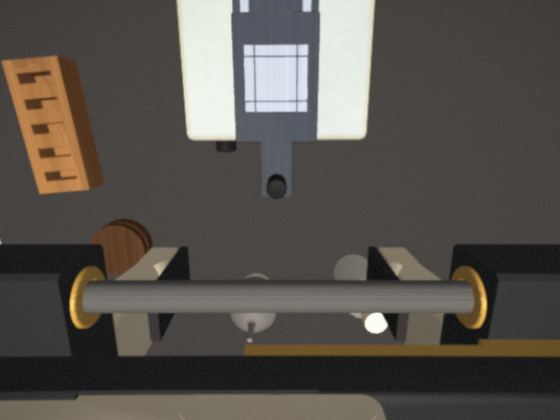

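The platen is centred at about (276,78), the knob top is near (277,190), and the base's front edge is at row 138.

Run:
```python
from h import *
p,d,c=load('w2','wrist'); P=cloud(c,d)
hsv=cv2.cvtColor(p,cv2.COLOR_RGB2HSV)
for uv in [(276,60),(276,110),(277,187),(277,150),(200,100),(350,100),(240,60)]: print(uv,P[uv[1],uv[0]].round(4),hsv[uv[1],uv[0]])
roi=np.zeros((H,W),bool); roi[30:125,236:318]=1
m=roi&(abs(P[...,2]-.105)<.006)&(hsv[...,2]>90)
v,u=np.nonzero(m); print(u.min(),u.max(),v.min(),v.max())
Q=onplane(c,np.c_[u,v],.105)[:,:2]; print('platen',cv2.minAreaRect((Q*1000).astype(np.float32)))
# base top
m=(abs(P[...,2]-.07)<.008)&(hsv[...,2]>150)&(hsv[...,1]<60); m[:,:170]=0;m[:,385:]=0
v,u=np.nonzero(m)
L=[];Rr=[]
for r in range(5,125,3):
    s=u[v==r]; L.append((s.min()-.5,r)); Rr.append((s.max()+.5,r))
for E in (L,Rr):
    q=onplane(c,E,.07)[:,:2]; k=np.polyfit(q[:,1],q[:,0],1); print('edge yaw',-np.degrees(np.arctan(k[0])),'x at y=-.2',np.polyval(k,-.2))
F=[]
for col in list(range(200,232,3))+list(range(325,358,3)):
    F.append((col,v[u==col].max()+.5))
q=onplane(c,F,.07)[:,:2]; k=np.polyfit(q[:,0],q[:,1],1); print('front yaw',np.degrees(np.arctan(k[0])),'y',np.polyval(k,.555))
# knob
m=(abs(P[...,2]-.13)<.007); m[:160]=0; m[210:]=0; m[:,:255]=0;m[:,300:]=0
v,u=np.nonzero(m); z=np.median(P[v,u,2]); Q=onplane(c,np.c_[u,v],z)[:,:2]; print('knob',z,len(u),cv2.minEnclosingCircle((Q*1000).astype(np.float32)),Q.mean(0))
```

```text
(276, 60) [ 0.5546 -0.2473  0.1046] [108  20 234]
(276, 110) [ 0.5554 -0.2023  0.1044] [107  21 234]
(277, 187) [ 0.5555 -0.1316  0.1321] [160  14  55]
(277, 150) [ 0.5551 -0.1626  0.0945] [114  33 107]
(200, 100) [ 0.6363 -0.214   0.0688] [ 46  11 245]
(350, 100) [ 0.4768 -0.2113  0.0704] [ 51   7 239]
(240, 60) [ 0.5892 -0.2491  0.0957] [106  33 100]
244 307 44 111
platen ((555.4927368164062, -231.18771362304688), (59.60620880126953, 59.64453887939453), 89.09869384765625)
edge yaw -0.6946135730202521 x at y=-.2 0.6532332295949925
edge yaw -0.9228653980563736 x at y=-.2 0.45826776169753114
front yaw -0.8457118943311801 y -0.17152065161891175
knob 0.13033539494908608 331 ((557.00146484375, -129.67523193359375), 10.299635887145996) [ 0.55672668 -0.12972743]
```

Run:
```python
from h import *
R=Rt(-0.85)
robot.move_gripper(0.0)
robot.goto([0.5555,-0.168,0.16],R)
robot.servo_line([0.5555,-0.168,0.106],speed=0.12)
print(robot.read_t(),robot.read_force())
robot.servo_line([0.5555,-0.152,0.106],speed=0.06)
y=-0.152; tr=[]
for k in range(30):
    y+=0.0015
    robot.servo_line([0.5557,y,0.106],speed=0.04)
    f=robot.read_force(); tr.append((round(y,4),round(robot.read_position()[1],4),f.round(1).tolist()))
    if abs(f[1])>7 or y>-0.128: break
print(robot.read_t()); [print(t) for t in tr]
```

```text
5.7667 [-0.3977237  -0.5005627   0.83721697]
9.4333
(-0.1505, np.float64(-0.1505), [0.2, -0.8, 0.2])
(-0.149, np.float64(-0.1491), [0.4, -1.7, -0.2])
(-0.1475, np.float64(-0.1474), [-0.7, -1.5, -0.1])
(-0.146, np.float64(-0.1459), [-0.1, -1.2, 0.1])
(-0.1445, np.float64(-0.1443), [-0.2, -0.7, -0.3])
(-0.143, np.float64(-0.1428), [-0.1, -0.4, -0.2])
(-0.1415, np.float64(-0.1413), [0.0, -1.1, -0.0])
(-0.14, np.float64(-0.1398), [0.6, -1.4, 0.8])
(-0.1385, np.float64(-0.1384), [1.4, -1.2, 0.1])
(-0.137, np.float64(-0.1369), [0.2, -0.8, 0.3])
(-0.1355, np.float64(-0.1354), [0.4, -1.1, 0.4])
(-0.134, np.float64(-0.1347), [2.3, -4.9, -0.9])
(-0.1325, np.float64(-0.1344), [2.6, -12.9, -2.7])
```

Run:
```python
from h import *
robot.servo_line([0.5557,-0.142,0.106],speed=0.1)
robot.servo_line([0.5557,-0.142,0.24],speed=0.2)
R=Rt(-8)
robot.move_gripper(0.75)
robot.goto([0.5242,0.2212,0.15],R)
robot.servo_line([0.5242,0.2212,0.051],speed=0.1)
print(robot.read_t(),robot.read_position(),robot.read_force())
snap('wrist','w3')
```

```text
14.2083 [0.52460804 0.22143811 0.05160747] [-0.70094897 -0.28254871 -0.23555807]
```

View pics/w3.png

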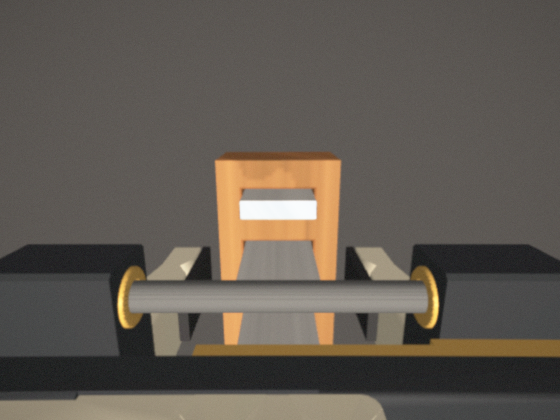

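The fingers straddle the 75 mm block (grey face at rows 240–340, columns 240–318), with the 50 mm block top at (278,210). The block is centred between the fingers, so I'll close and lift.

Run:
```python
from h import *
robot.move_gripper(0.0)
w=robot.read_grip_width(); print(robot.read_t(),w,w*88,robot.read_force())
if 0.33<w<0.47:
    robot.servo_line([0.5242,0.2212,0.11],speed=0.08)
    print(robot.read_force(),robot.read_grip_width())
    robot.servo_line([0.5242,0.2212,0.27],speed=0.2)
    snap('scene','s3'); snap('wrist','w4')
    print(robot.read_t(),robot.read_force(),robot.read_grip_width()*88)
for s in (90,-90):
    for z in (.149,.3):
        print(s,z,robot.ik([0.556,-0.2,z],Rt(-.85+s)))
```

```text
14.8667 0.3975862987168432 34.9875942870822 [-0.425846   -0.27089519  1.46859424]
[-0.26335155  0.65356779 -2.80219125] 0.3936469854951545
16.8083 [ 0.2058517   0.10789288 -1.69611273] 34.96886777216334
90 0.149 [ -0.84281035  16.22396449 -16.3213757    0.         -57.45465981
  89.99281035]
90 0.3 [ -0.84281035  10.4492844   -3.57962735   0.         -75.97108825
  89.99281035]
-90 0.149 [ -0.84281035  16.22396449 -16.3213757    0.         -57.45465981
 -90.00718965]
-90 0.3 [ -0.84281035  10.4492844   -3.57962735   0.         -75.97108825
 -90.00718965]
```

View pics/s3.png

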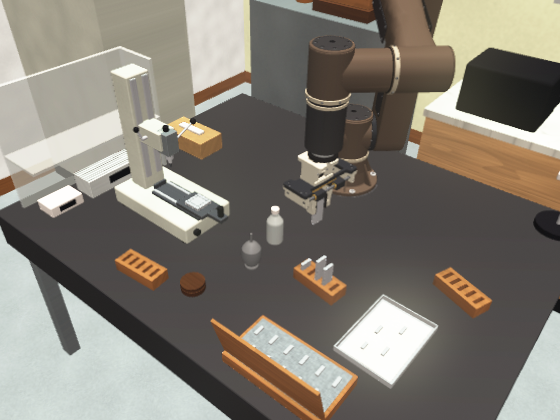

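View pics/w4.png

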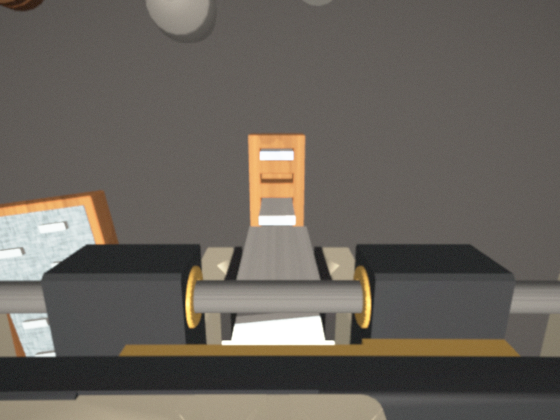

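Block held at 35.0 mm and upright, with the other three still in the rack. The gripper body would foul the probe head with the jaws along the travel, so I'll set the block down about 16 mm outboard on the platen, then regrip across its broad faces and centre it.

Run:
```python
from h import *
R=Rt(89.15)
robot.goto([0.556,-0.12,0.29],R)
robot.servo_line([0.556,-0.2003,0.29],speed=0.15)
robot.servo_line([0.556,-0.2003,0.16],speed=0.12)
robot.servo_line([0.556,-0.2003,0.153],speed=0.04)
f0=robot.read_force(); print(robot.read_t(),f0,robot.read_position())
z=.153
while z>.143:
    z-=.0008; robot.servo_line([0.556,-0.2003,z],speed=0.02)
    f=robot.read_force(); print(round(z,4),robot.read_position()[2].round(4),(f-f0).round(2))
    if f[2]-f0[2]>3: break
snap('scene','s5'); snap('side','d5')
print(robot.read_t(),robot.read_position())
```

```text
21.0333 [ 0.0663695  -0.25576967 -0.83781994] [ 0.55580019 -0.20029626  0.15282148]
0.1522 0.1523 [-0.06 -0.18 -1.73]
0.1514 0.1514 [-0.42  0.36 -0.8 ]
0.1506 0.1505 [-0.03 -0.39 -1.45]
0.1498 0.1497 [-0.31 -0.1  -0.84]
0.149 0.1489 [-0.45  0.68  0.62]
0.1482 0.1482 [-0.77  0.74 -0.08]
0.1474 0.148 [-1.55  0.92  5.87]
22.8833 [ 0.55624796 -0.20040916  0.14803421]
```

View pics/s5.png

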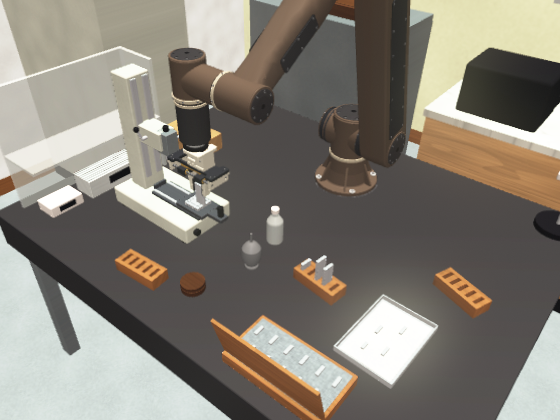

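View pics/d5.png

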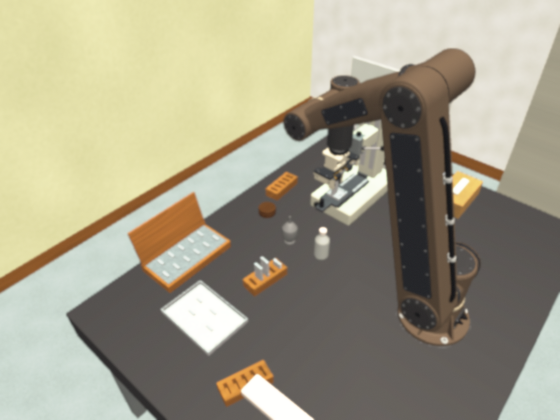

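```bash
python3 - <<'E'
from h import *
robot.servo_line([0.556,-0.2003,0.1482],speed=0.02)
robot.move_gripper(0.75)
print(robot.read_t(),robot.read_force(),robot.read_position())
robot.servo_line([0.556,-0.2003,0.23],speed=0.12)
robot.servo_line([0.556,-0.16,0.29],speed=0.2)
robot.goto([0.555,-0.13,0.30],Rt(-.85))
snap('wrist','w6'); print(robot.read_t())
E
cat > meas.py <<'E'
from h import *
import sys
def meas(tag):
    p,d,c=load(tag,'wrist'); P=cloud(c,d); hsv=cv2.cvtColor(p,cv2.COLOR_RGB2HSV)
    roi=np.zeros((H,W),np.uint8); roi[:235,200:360]=1
    m=(abs(P[...,2]-.180)<.006)&(roi>0)&(hsv[...,2]>150)
    v,u=np.nonzero(m); print('block px',u.min(),u.max(),v.min(),v.max(),'z',np.median(P[v,u,2]).round(4))
    print('block',cv2.minAreaRect((onplane(c,np.c_[u,v],.180)[:,:2]*1000).astype(np.float32)))
    m=(abs(P[...,2]-.105)<.006)&(hsv[...,2]>90)&(roi>0)
    v,u=np.nonzero(m); print('platen px',u.min(),u.max(),v.min(),v.max())
    print('platen',cv2.minAreaRect((onplane(c,np.c_[u,v],.105)[:,:2]*1000).astype(np.float32)))
    m=(abs(P[...,2]-.13)<.007)&(hsv[...,2]<90)&(roi>0); m=cv2.morphologyEx(m.astype(np.uint8),cv2.MORPH_OPEN,np.ones((5,5)))
    v,u=np.nonzero(m)
    if len(u): print('knob',cv2.minEnclosingCircle((onplane(c,np.c_[u,v],.1305)[:,:2]*1000).astype(np.float32)))
if __name__=='__main__': meas(sys.argv[1])
E
python3 meas.py w6
```

```text
23.875 [-0.30790426  0.03876656  0.0839161 ] [ 0.55599295 -0.20031595  0.1481967 ]
26.7083
block px 267 278 93 139 z 0.1795
block ((557.635498046875, -198.20188903808594), (34.134132385253906, 8.55492877960205), 89.24484252929688)
platen px 244 306 63 129
platen ((555.6739501953125, -215.40562438964844), (60.351802825927734, 59.70322036743164), 89.23478698730469)
knob ((557.0123901367188, -114.43870544433594), 10.278983116149902)
```

View pics/w6.png

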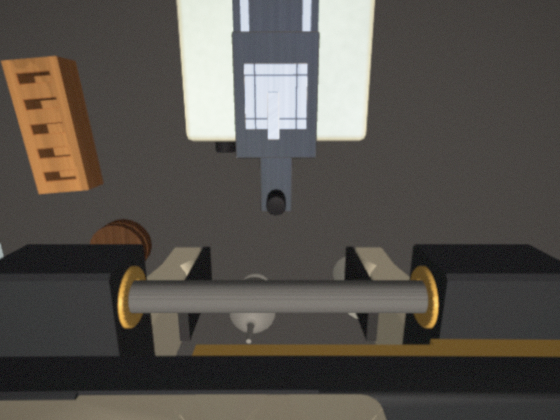

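The block is standing squarely, about 17 mm outboard of the platen's centre as planned. I'll regrip it across the broad faces and shift it in.

```bash
python3 - <<'E'
from h import *
R=Rt(-.85)
robot.goto([0.557,-0.2003,0.23],R)
robot.servo_line([0.557,-0.2003,0.150],speed=0.1)
robot.move_gripper(0.0)
print(robot.read_t(),robot.read_grip_width()*88,robot.read_force(),robot.read_position())
robot.servo_line([0.557,-0.2003,0.1518],speed=0.02)
robot.servo_line([0.5556,-0.2175,0.1518],speed=0.04)
f0=robot.read_force(); z=.1518
while z>.147:
    z-=.0006; robot.servo_line([0.5556,-0.2175,z],speed=0.02)
    f=robot.read_force()
    if f[2]-f0[2]>3: break
print(z,(f-f0).round(2),robot.read_position())
robot.move_gripper(0.6)
robot.servo_line([0.5556,-0.2175,0.23],speed=0.14)
robot.goto([0.555,-0.13,0.30],R)
snap('wrist','w7'); print(robot.read_t())
E
python3 meas.py w7
```

```text
29.075 8.574524800350618 [ 0.26697753  1.06209371 -0.97910073] [ 0.55697646 -0.20030757  0.1499485 ]
0.14940000000000003 [-1.11  0.73  6.3 ] [ 0.55565885 -0.21758085  0.14996784]
33.1083
block px 269 280 66 114 z 0.1795
block ((555.9196166992188, -215.86558532714844), (34.223548889160156, 8.453241348266602), 89.28035736083984)
platen px 244 306 62 127
platen ((555.6617431640625, -215.56277465820312), (59.31848907470703, 59.71860885620117), 89.2828140258789)
knob ((556.8422241210938, -114.55055236816406), 10.138155937194824)
```

View pics/w7.png

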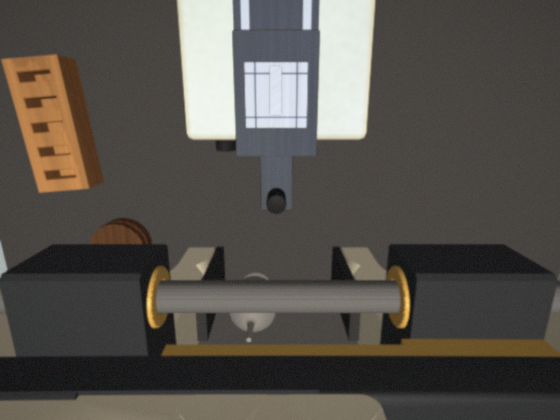

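The block sits within 0.4 mm of the platen's centre and is aligned with it. Before pushing home I'll check whether the wrist camera has a body that could reach the head.

Run:
```python
from h import *
for t in ['s5','s3']:
    p,d,c=load(t,'scene'); P=cloud(c,d); z=np.load(t+'.npz'); T=(P-z['pos'])@z['rot']
    for a in range(-260,-60,20):
        m=(T[...,2]>=a/1e3)&(T[...,2]<(a+20)/1e3)&(abs(T[...,1])<.12)&(abs(T[...,0])<.12)
        print(t,a,m.sum(),T[m][:,0].max().round(3) if m.any() else '')
p,d,c=load('s5','scene')
save(cv2.resize(p[40:230,130:270],None,fx=3.1,fy=3.1,interpolation=cv2.INTER_CUBIC),'s5c.png')
```

```text
s5 -260 212 0.049
s5 -240 205 0.047
s5 -220 191 0.048
s5 -200 83 0.046
s5 -180 374 0.04
s5 -160 190 0.038
s5 -140 239 0.027
s5 -120 647 0.041
s5 -100 346 0.042
s5 -80 163 0.04
s3 -260 309 0.034
s3 -240 292 0.028
s3 -220 287 0.032
s3 -200 120 0.029
s3 -180 436 0.04
s3 -160 139 0.031
s3 -140 218 0.023
s3 -120 828 0.039
s3 -100 486 0.039
s3 -80 221 0.038
```

View pics/s5c.png

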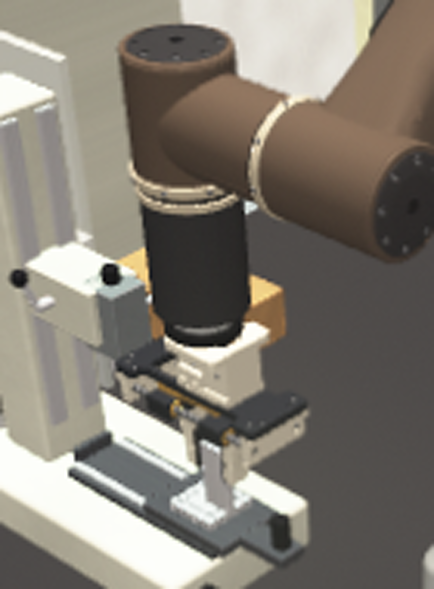

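No camera body sticks out, so the push is clear.

Run:
```python
from h import *
R=Rt(-.85)
robot.move_gripper(0.0)
robot.goto([0.557,-0.080,0.17],R)
robot.servo_line([0.557,-0.080,0.107],speed=0.12)
print(robot.read_t(),robot.read_force())
robot.servo_line([0.557,-0.092,0.107],speed=0.04)
robot.servo_line([0.5557,-0.200,0.107],speed=0.04)
print(robot.read_t(),robot.read_force(),robot.read_position())
y=-.200; tr=[]
while y>-.218:
    y-=.0015; robot.servo_line([0.5555,y,0.107],speed=0.03)
    f=robot.read_force(); tr.append((round(y,4),robot.read_position()[1].round(4),f[1].round(1)))
    if f[1]>8: break
print(tr,robot.read_t())
```

```text
35.3917 [ 0.6582431   0.08414611 -0.30027372]
38.6917 [0.90588208 0.76938149 0.67412382] [ 0.55568622 -0.19996238  0.10700821]
[(-0.2015, np.float64(-0.2017), np.float64(0.6)), (-0.203, np.float64(-0.2032), np.float64(1.6)), (-0.2045, np.float64(-0.2047), np.float64(1.4)), (-0.206, np.float64(-0.2061), np.float64(1.6)), (-0.2075, np.float64(-0.2076), np.float64(-0.5)), (-0.209, np.float64(-0.2091), np.float64(-0.4)), (-0.2105, np.float64(-0.2099), np.float64(4.9)), (-0.212, np.float64(-0.2102), np.float64(13.0))] 40.6917
```

The slide stalled at TCP y −0.210, against an expected −0.2105, so it is home. I'll check the ball's position with the pictures already taken.

Run:
```python
from h import *
robot.servo_line([0.5557,-0.195,0.107],speed=0.08)
robot.servo_line([0.5557,-0.15,0.20],speed=0.2)
robot.goto([0.50,-0.16,0.36],Rt(89.15))
snap('scene','s8'); snap('side','d8'); print(robot.read_t())
b=np.array([[.4454,-.3299,.309]])
P0=np.array([.5538,-.3315,0])
for t,n in (('s8','scene'),('d8','side')):
    p,d,c=load(t,n); uv=proj(c,b)[0]; print(n,uv)
    u,v=uv.astype(int); h=60; 
    u0=max(0,u-h);v0=max(0,v-h)
    im=cv2.resize(p[v0:v0+2*h,u0:u0+2*h],None,fx=5,fy=5,interpolation=cv2.INTER_CUBIC)
    print(u0,v0); save(im,t+'c.png')
```

```text
43.2333
scene [191.60731561 120.41304289]
131 60
side [381.43718137 147.03216223]
321 87
```

View pics/s8c.png

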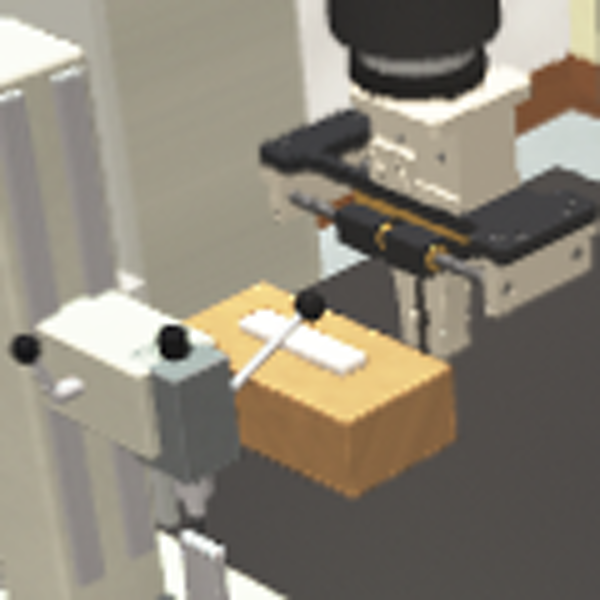

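View pics/d8c.png

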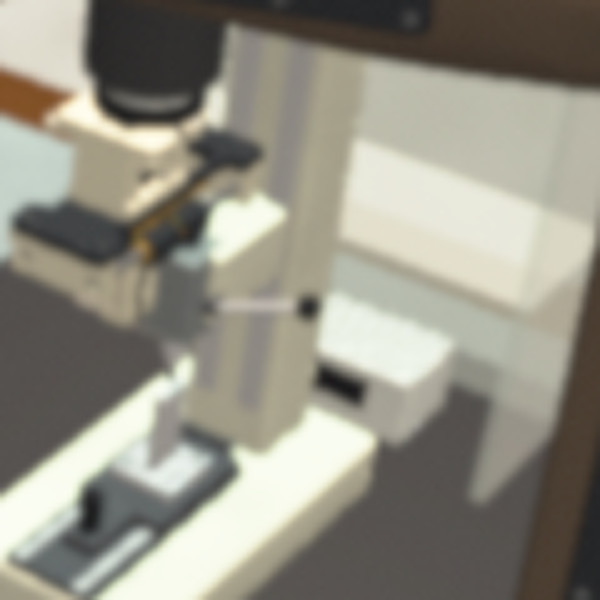

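The block is under the raised probe, and the ball is within about 1.5 px of the prediction in both views: (193,121) scene and (382,148) side. I'll press the lever along its arc.

Run:
```python
from h import *
R=Rt(89.15); Rc=Rz(-.85)
O=np.array([.5538,-.3315,0])
def W_(phi,dz=0):
    a=np.radians(phi); return O+Rc@np.array([-.032-.085*np.cos(a),0,.272+.085*np.sin(a)+.010+dz])
robot.goto(W_(24,.035),R)
robot.servo_line(W_(24,.008),speed=0.12)
f0=robot.read_force(); print(robot.read_t(),f0)
tr=[]
for phi in list(range(22,-20,-6))+list(range(-20,-33,-1)):
    robot.servo_line(W_(phi),speed=0.06 if phi>-20 else 0.03)
    f=robot.read_force()-f0; p=robot.read_position(); tr.append((phi,W_(phi)[2].round(4),p[2].round(4),f.round(1).tolist()))
    if f[2]>9 and phi<-18: break
    if f[2]>25: break
for t in tr: print(t)
snap('scene','s9'); print(robot.read_t())
```

```text
44.3583 [ 0.52862145 -0.50383996  1.33488013]
(22, np.float64(0.3138), np.float64(0.3138), [-0.5, 0.8, -1.0])
(16, np.float64(0.3054), np.float64(0.305), [-0.1, 0.1, -0.9])
(10, np.float64(0.2968), np.float64(0.2962), [-1.2, 1.0, -2.0])
(4, np.float64(0.2879), np.float64(0.2873), [-0.4, 0.5, -0.8])
(-2, np.float64(0.279), np.float64(0.2784), [-1.1, -0.3, -1.2])
(-8, np.float64(0.2702), np.float64(0.2696), [-1.8, -0.2, -1.5])
(-14, np.float64(0.2614), np.float64(0.2608), [0.0, -0.1, -0.7])
(-20, np.float64(0.2529), np.float64(0.2526), [-0.2, 0.7, -1.9])
(-21, np.float64(0.2515), np.float64(0.2515), [-0.6, 0.2, -1.5])
(-22, np.float64(0.2502), np.float64(0.2501), [-1.2, 0.5, 0.3])
(-23, np.float64(0.2488), np.float64(0.2487), [0.2, -0.1, 0.3])
(-24, np.float64(0.2474), np.float64(0.2473), [-0.4, 0.7, -0.2])
(-25, np.float64(0.2461), np.float64(0.246), [0.0, -0.1, -1.2])
(-26, np.float64(0.2447), np.float64(0.2449), [-1.9, 0.8, 2.0])
(-27, np.float64(0.2434), np.float64(0.2445), [-5.0, 2.5, 9.5])
48.7417
```

Run:
```python
from h import *
p=robot.read_position()
robot.servo_line([p[0],p[1],.30],speed=0.15)
robot.goto([0.46,-0.12,.36],Rt(89.15))
snap('scene','s10'); snap('side','d10'); print(robot.read_t())
for t,(u0,v0) in (('s10',(110,80)),('d10',(310,100))):
    n='scene' if t[0]=='s' else 'side'
    p,d,c=load(t,n); save(cv2.resize(p[v0:v0+120,u0:u0+120],None,fx=5,fy=5,interpolation=cv2.INTER_CUBIC),t+'c.png')
    b=np.array([.5538,-.3315,0])+Rz(-.85)@np.array([-.1084,0,.235]); print((proj(c,b)[0]-[u0,v0])*5)
p,d,c=load('s10','scene')
save(p,'s10f.png')
```

```text
50.25
[418.20840197 303.87251152]
[343.57845833 315.90972473]
```

View pics/s10c.png

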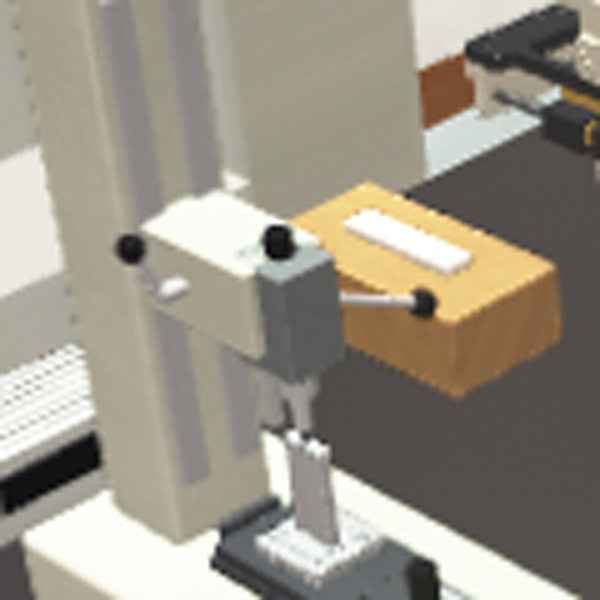

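View pics/d10c.png

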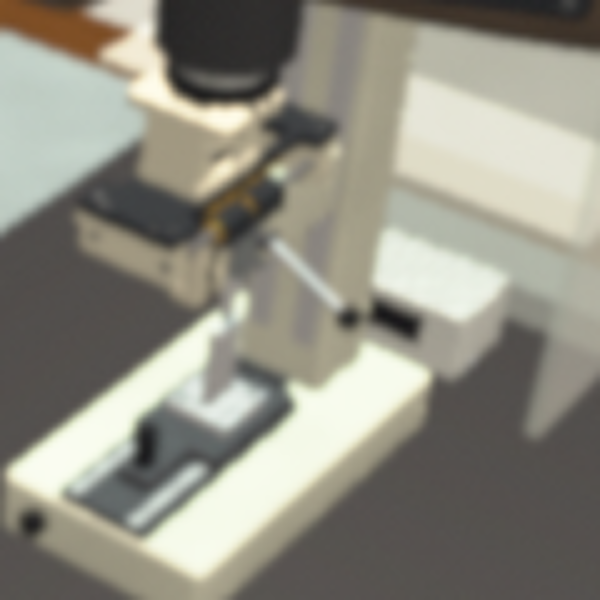

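View pics/s10f.png

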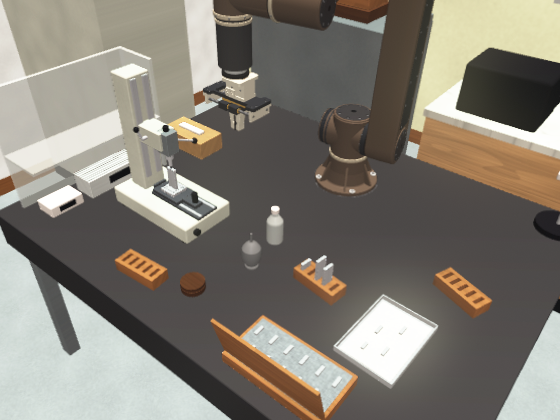

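The lever ball is at its fully-down position (within about 1 px in both views). The probe tip is on the upright block, the slide is home and everything else is where it was, so I'm handing in.

Run:
```python
from h import *
robot.job_done(); print(robot.read_t())
```

```text
the job is handed in; nothing more can be done
the job is handed in; nothing more can be done
```

The 75 mm block is standing upright on the platen under the lowered probe. I handed the job in at about 50 s of the 61 s allowed; the simulator gave no verdict.

**What I did**
- I pulled the slide out by about 15 mm to its outer stop. I then gripped the block by its narrow edges (34.99 mm measured) and drew it straight up out of the rack.
- With the jaws along the slide's travel, the gripper body would have hit the probe head. I set the block down about 16 mm off-centre, regripped it across the broad faces, moved it to the centre and released it.
- I pushed the knob until the slide met its end stop. I then pressed the ball along its arc until the lever met its lower stop.

**Last checks**
- **Block on platen:** after release it was about 0.4 mm from the platen centre, with no measurable yaw against the platen. I did not re-measure this after the slide was home, but the pictures show it upright.
- **Slide:** it stalled at tool y −0.210, where −0.2105 was expected.
- **Lever:** it stopped at about 26° below level, and the ball was within about 1 px of its fully-down position in both views.
- **Probe:** the tip looks to be on the block in the pictures, but I could not measure its contact force.
- **Other objects:** the other blocks and the loose things looked unmoved in the last picture.

**One disagreement:** the wrist camera read the block's position about 2 mm off the arm's reading along y. I centred the block by its position relative to the platen in the same picture.

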